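Put the jar in the gas bay and switch its gas on

ROBOT

A 6-joint arm with a two-finger parallel gripper is mounted at the origin on the work surface. World frame = base frame: x ahead of the robot, y to its left, z up, the work surface at z = 0. Lengths are in m, angles in rad, forces in N, time in s.
With the tool pointing down it reaches from about 0.425 to 0.95 m from the base axis. Payload 14.7 kg.
Tool frame: the origin (TCP) lies at the very end of the fingers, on their centre line; the grasp point (between the pads) lies 19 mm behind it; x points along the fingers, z is the direction in which the jaws open and shut, and the axes are right-handed (so a half turn about x gives the same grasp; the last joint's range is limited). The gripper opens to 85 mm and grips with 20 to 120 N. Pads are 22 mm wide; open, the fingers measure 114 mm over their backs; the gripper's body (76 mm by 85 mm) begins 54 mm behind the grasp point. The pads swing forward as they close: fully open they stand 13 mm farther back than shut.
Start: joints at [1.118, 0.48, 1.596, -0, 1.065, -0.047], TCP at [0.257, 0.597, 0.231] pointing down, gripper open.
Joint ranges: [-2.75, 2.75], [-0.82, 2.05], [0.23, 2.67], [-1.56, 4.7], [0.09, 2.69], [-2.92, 2.92]. Speed limits (rad/s): [1.89, 1.89, 2.39, 3.01, 3.01, 3.01].

INTERFACE

Orientations are given as a unit quaternion [x, y, z, w].
In Python, from station import env gives the robot as it stands.
- The arm moves only by the shell command python3 -m crank 'ROWS' [FORCE]. ROWS is JSON, a list of rows, each a list of 5 numbers: the opening, from -1 (shut) to 1 (fully open), so that 0 is half open, then the shift along the tool's x, y, z in mm, then the turn about the tool's x in rad. A call has 1 to 12 rows; each row shifts and turns the commanded pose from where the row before left it, along the tool's axes as they then stand; what a row does not reach is not made up. A row lasts 1/12 s, in which the tool goes at most 41.7 mm and 7.16 degrees, less where a joint would pass 70% of its speed; a pose out of reach is approached as far as the arm can. A call with a gripper value outside its range is refused whole. The fingers move at their own pace and stop on an object; FORCE is the grip in N (left out, the last holds). Time passes only in rows, so rows that do not move let the fingers close. It gives the time, the measured TCP pose, the force and the opening at its end, in the units of the state.
- env.read_state(): the state, without advancing time (a new reading comes with each control period).
- env.capture(name): name is "side" or "top"; returns a dict with "frame" (420x560x3 uint8, red, green, blue), "fx", "fy", "cx", "cy" (pixels), "pose" (4x4, takes a point from camera to world coordinates). Camera axes: x right, y down, z forward; pixel columns grow to the right and rows downward; lengths in m; the calibration is good to about 2 mm. A picture is of the moment at which its call begins. There is no depth.
- env.job_done(): hands the job in, once; it reports no verdict.
The state is a dict: "clock": time; "qpos": joint angles; "joint_velocities": joint speeds; "joint_efforts": joint torques, N m; "tcp_pos": TCP position; "tool_rot": TCP orientation; "wrist_force": force on the tool from outside, world axes, zero at the start; "moment": the same for the moment, N m; "finger_gap": finger opening in m.
Only numpy, scipy, OpenCV 4.12 (cv2) and the standard library are available. Lean on these libraries where they do the work, as an engineer would, in place of code of your own. Each camera call takes 0.05 s, during which the arm holds its last target. There are 200 camera calls.

TASK

Charge the jar with gas: put the jar that stands in the way of the gas lever into the empty gas bay, upright and fully home against the back stop, and let go of it. Then throw the gas lever into the notch marked by the pointed cone, without running past that notch into the next, and leave it resting there. Do not tip the jar or move the other things on the bench.

Things in the scene. Friction and masses are not known exactly. Their poses are not given: they have to be found in the camera images.
- jar: Clear upright jar, 90 mm in diameter, 170 mm tall, about 0.5 kg, standing in the lever's sweep. Origin at the centre of its underside. Body and lid reach up to 120 mm; a white clamp bar (86 x 18 mm, along the jar's x) lies on the lid up to 130 mm; above it, on the axis, a round black knob 32 mm in diameter from 136 to 170 mm, to grip from above.
- jar_knob (a point): Centre of the jar's black knob, on the jar's axis, 155 mm above its underside.
- gas_bay: Fixed steel three-sided fence on the bench, no floor, open to its own -x (roughly to the robot). Origin, on the bench: where the centre of the jar's underside is when home. Side walls: inner faces at y = +-51 mm, 10 mm thick, 40 mm high, from x = -56 to +49 mm. Back stop: inner face at x = +46 mm, 12 mm thick, 55 mm high.
- gas_station: Fixed white gas selector. Origin on the bench, on the lever's vertical pivot axis. Round foot, 66 mm radius; towards its own -x a fan-shaped ledge 50 mm high out to 132 mm from the pivot, with a notched track (80 mm radius, 66 mm high). The lever points from the pivot at angle pi - 0.84 + joint value in the station's frame. Each notch has a mark at 115 mm radius: one cone, else small flat caps.
- gas_lever (a joint): Lever angle about the vertical pivot, rad, growing anticlockwise from above. Five notches, at 0, 0.42, 0.84, 1.26 and 1.68: a spring plunger drops in within about 0.12 of each; between them the lever stays where left. Stops at -0.12 and 1.82. Starts between 0 and 0.5, before the marked notch. About 4 to 8 N at the handle moves it.
- lever_handle (a point): Point on the axis of the lever's upright black handle, 190 mm from the pivot, 125 mm above the bench. The handle is a cylinder 26 mm in diameter, 90 to 155 mm above the bench, on the end of a flat steel arm 16 mm wide, 83 to 93 mm above the bench. x axis outwards along the arm, y axis the way the handle moves as the joint grows.
- lever_pointer (a point): Point on the lever arm, 115 mm from the pivot, just above the ring of marks, 83 mm above the bench; x axis outwards along the arm, y axis the way it moves as the joint grows.
- marked_stud: The mark: a pointed dark steel cone 34 mm in diameter and 26 mm high, fixed on the ledge beside the wanted notch (0.84, 1.26 or 1.68), 115 mm from the pivot. Origin at the centre of its underside, 50 mm above the bench. With the lever in that notch its pointer point is straight above the cone.
- cap_a: Small flat dark steel cap 14 mm in diameter, 3 mm high, beside a notch that is not wanted. Origin at the centre of its underside.
- cap_b: Flat steel cap like cap_a, beside another notch that is not wanted.
- tip_box: Bystander: closed blue box, 120 (x) x 85 (y) x 50 mm high, in front of the bay. Origin at the centre of its underside.
- dishes: Bystander: stack of dishes, 80 mm in diameter, 44 mm high. Origin at the centre of its underside.
- reagent: Bystander: bottle 56 mm in diameter, 160 mm tall, beside the gas station. Origin at the centre of its underside.
Things that resemble listed ones, but are neither listed nor needed, are in the scene too. Several things have the shape of the gas_bay; the one meant has the colours described above.

How it is judged:
On the way, in this order (a step that is already met when the one before it is completed fails the run):
1. the jar stands upright, home in the gas bay and let go (horizontal distance between jar and gas_bay below 0.012 m and height (world z) of jar below 0.006 m and angle between jar's own z axis and vertical below 0.08 rad and linear speed of jar below 0.02 m/s and contact force between the fingers and jar below 0.1 N), for 0.2 s.
2. the lever rests in the marked notch (horizontal distance between lever_pointer and marked_stud below 0.009 m and not (velocity of joint gas_lever above 0.05 rad/s) and velocity of joint gas_lever above -0.05 rad/s), for 0.2 s.
At the end, for the whole second after the job is handed in: The jar stands on the bench upright (within 0.08 rad), at rest, its centre within 12 mm of its home point in the bay; the lever is at rest in the marked notch, its pointer point within 9 mm (horizontally) of the cone's centre; the robot touches neither (all of step 1 and all of step 2 and contact force between the fingers and gas_station below 0.1 N).
It fails at once if the lever ran past the marked notch towards the next (its pointer more than 22 mm beyond the cone) (y of marked_stud in the frame of lever_pointer below -0.022 m).
It fails at once if the jar was tipped (more than 0.35 rad) (angle between jar's own z axis and vertical above 0.35 rad).
It fails at once if the tip box, dishes or bottle was moved more than 20 mm (distance of any of tip_box, dishes, reagent from where it was at the start of the episode above 0.02 m).
It also fails if it takes over 69 s, if anything falls off the work surface, if the arm or the gripper's body presses on something with over 40 N, if the wrist force passes 120 N, or if a joint passes its speed limit or range.

## Working session

There is one attempt and no reset: what is moved stays moved. The work goes in short steps, Python scripts to look and compute and a shell command to move; the robot and the scene stay as the last step left them, time stands still between calls to the robot, and variables do not carry over. Pictures are saved under pics/ and viewed, about 8 in all and at most 12, crops included, and the job is handed in when it is done.

```bash
mkdir -p pics; ls
python3 - <<'E'
from station import env
import cv2,json
for n in("top","side"):
    c=env.capture(n);cv2.imwrite(f"pics/{n}0.png",cv2.resize(c["frame"][:,:,::-1],(800,600),interpolation=cv2.INTER_CUBIC))
    print(n,c["fx"],c["fy"],c["cx"],c["cy"],c["pose"])
    cv2.imwrite(f"pics/{n}0_raw.png",c["frame"][:,:,::-1])
s=env.read_state();print(s)
E
```

```text
pics
top 421.46887902444473 421.46887902444473 278.95594397432814 206.41670817419234 [[ 0.00670379 -0.98825817  0.15264614  0.38841858]
 [-0.99995287 -0.00769711 -0.00591734  0.0210386 ]
 [ 0.00702279 -0.15259927 -0.98826319  1.07295168]
 [ 0.          0.          0.          1.        ]]
side 416.98974586951715 416.98974586951715 283.0210026775933 204.40409798281428 [[ 0.87845037 -0.35267282  0.32240786  0.22281594]
 [-0.47777951 -0.65843293  0.58154347 -0.58771604]
 [ 0.00718937 -0.66489695 -0.7469005   0.88509525]
 [ 0.          0.          0.          1.        ]]
{'clock': 0.1, 'qpos': array([ 1.11841095e+00,  4.80810162e-01,  1.59676402e+00,  5.88064509e-06,
        1.06507744e+00, -4.66142217e-02]), 'joint_velocities': array([-0.00106754,  0.00028174, -0.00420787,  0.00095257,  0.000582  ,
        0.0026999 ]), 'joint_efforts': array([ 1.29199485e-03, -9.52252793e+01, -4.31037855e+01,  1.48471909e-04,
        5.42317735e-03,  1.43716775e-04]), 'tcp_pos': array([0.25641329, 0.59692184, 0.23072739]), 'tool_rot': array([-0.38918505,  0.5908162 ,  0.38880583,  0.59017052]), 'wrist_force': array([-0.64563321,  0.60106249,  0.47967242]), 'moment': array([-0.01565677, -0.07243365,  0.01737547]), 'finger_gap': 0.08510951286780222}
```

View pics/top0.png

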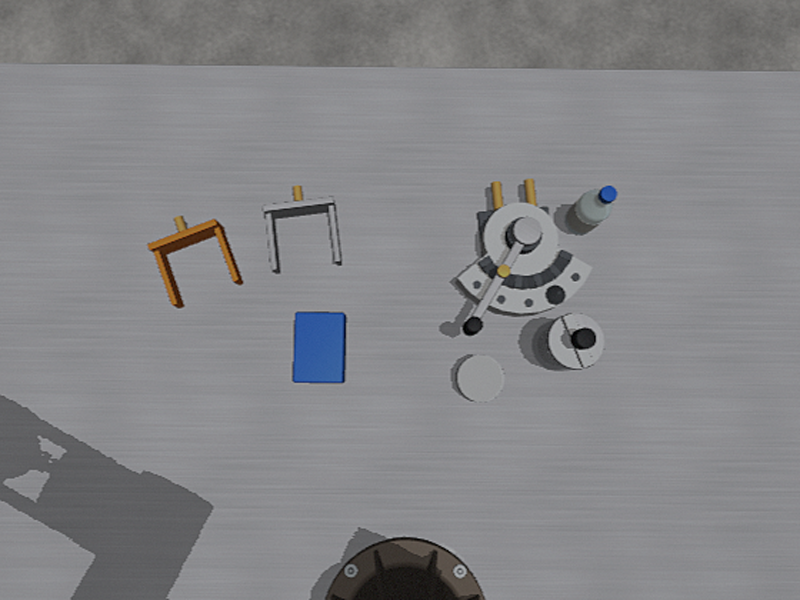

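View pics/side0.png

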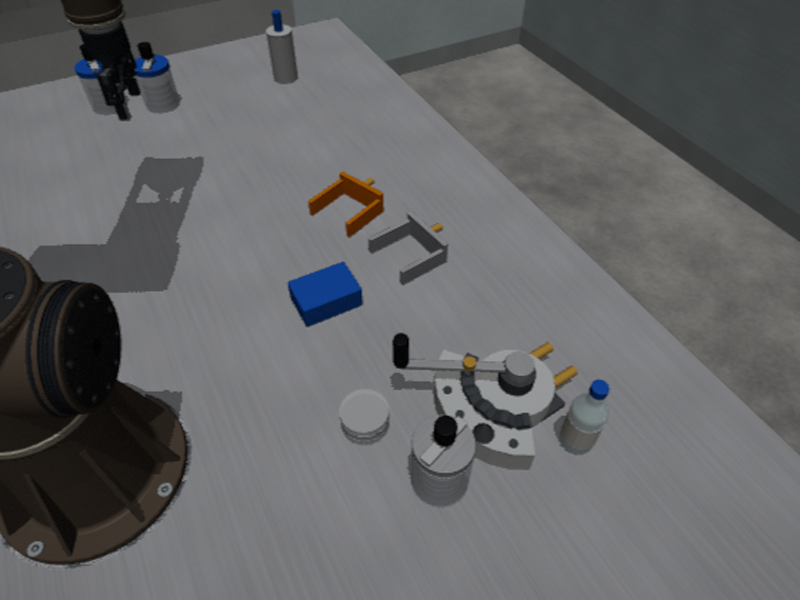

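Pictures 1–2. Top view (800x600): steel bay about (303,235), with an orange look-alike at (195,262). The jar's knob is at (583,338), the lever handle at (473,326) and the cone at (555,295). The tip box is at (319,347), the dishes at (479,379) and the reagent at (597,205). In the far corner of the side view, two blue-lidded jars (90,75), (155,75) and a grey bottle (283,50) aren't needed. The steel bay fits the description ("steel"), not the orange one. I'll confirm it in crops.

Run:
```python
import cv2,numpy as np
def crop(n,x,y,w,h,k):
    i=cv2.imread(f"pics/{n}0_raw.png")[y:y+h,x:x+w]
    return cv2.resize(i,None,fx=k,fy=k,interpolation=cv2.INTER_CUBIC)
# raw coords; scale 5
cv2.imwrite("pics/c_bay_top.png",crop("top",170,120,100,80,8))
cv2.imwrite("pics/c_sta_top.png",crop("top",300,120,140,150,4))
cv2.imwrite("pics/c_side_bay.png",crop("side",250,140,80,65,9))
cv2.imwrite("pics/c_side_sta.png",crop("side",260,225,170,130,4.7))
```

```text
(no output)
```

View pics/c_bay_top.png

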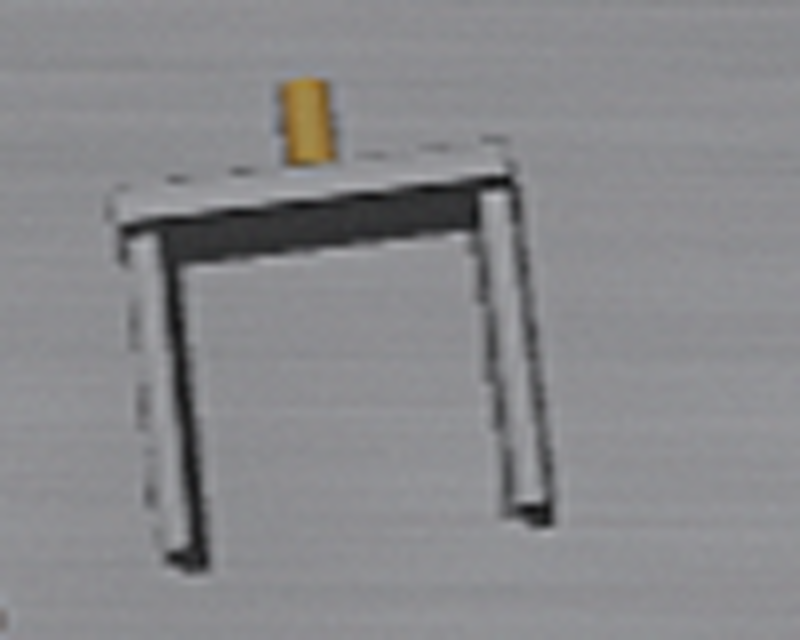

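View pics/c_sta_top.png

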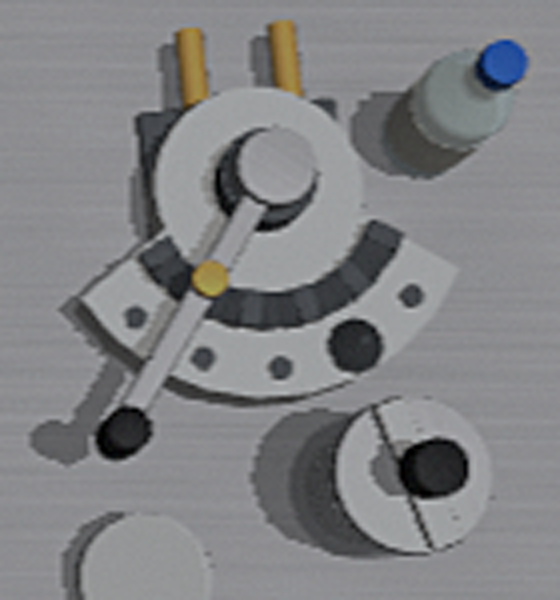

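View pics/c_side_bay.png

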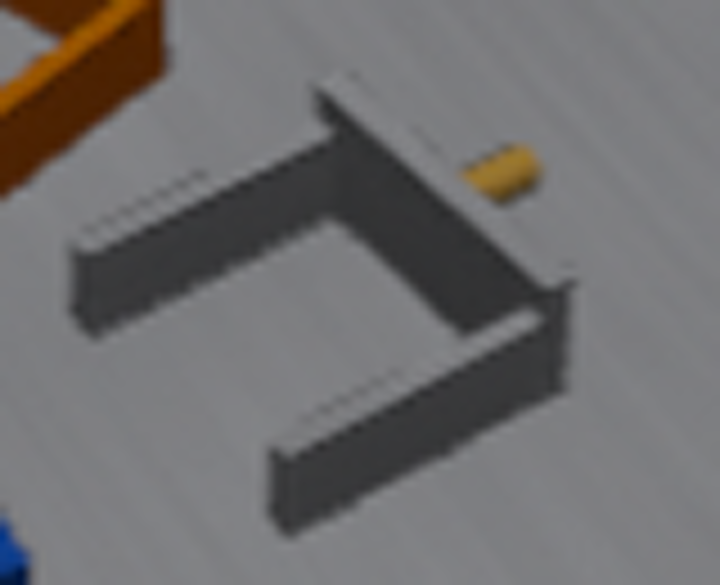

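View pics/c_side_sta.png

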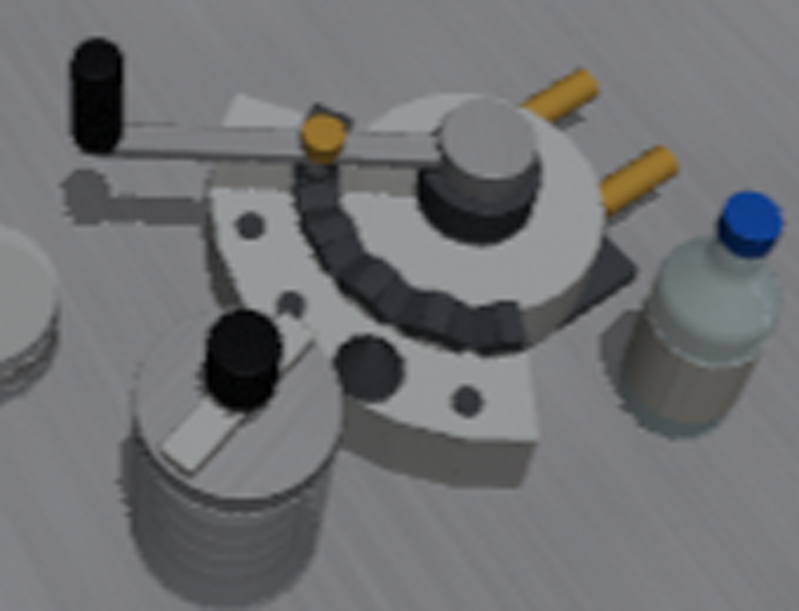

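Pictures 3–6. The crop confirms the bay at raw top (208,163) is grey steel with an empty interior, and the orange one is the look-alike. There are five marks: caps at top-crop (135,317), (203,358), (280,367), (411,295) and the cone at (355,346). The lever lies between the first and second. The jar's knob is at about top-crop (440,467) and side-crop (245,337).

```bash
cat > h.py <<'E'
import numpy as np,cv2
from scipy.optimize import least_squares
C={}
C["t"]=(421.46887902444473,278.95594397432814,206.41670817419234,np.array([[0.00670379,-0.98825817,0.15264614,0.38841858],[-0.99995287,-0.00769711,-0.00591734,0.0210386],[0.00702279,-0.15259927,-0.98826319,1.07295168],[0,0,0,1]]))
C["s"]=(416.98974586951715,283.0210026775933,204.40409798281428,np.array([[0.87845037,-0.35267282,0.32240786,0.22281594],[-0.47777951,-0.65843293,0.58154347,-0.58771604],[0.00718937,-0.66489695,-0.7469005,0.88509525],[0,0,0,1]]))
def proj(c,P):
    f,cx,cy,T=C[c];p=T[:3,:3].T@(np.asarray(P)-T[:3,3]);return np.array([cx+f*p[0]/p[2],cy+f*p[1]/p[2]])
def tri(t,s):
    r=least_squares(lambda P:np.r_[proj("t",P)-t,proj("s",P)-s],[.6,0,.1]);return r.x,np.abs(r.fun).max()
raw=lambda p,o,k:(np.array(p)+.5)/k-.5+np.array(o)
def pose(obs,x0):  # obs: (cam,pix,local)
    def f(v):
        c,s=np.cos(v[2]),np.sin(v[2])
        return np.concatenate([proj(a,[v[0]+c*l[0]-s*l[1],v[1]+s*l[0]+c*l[1],l[2]])-p for a,p,l in obs])
    return least_squares(f,x0,loss="soft_l1")
BT=lambda *p:raw(p,(170,120),8); ST=lambda *p:raw(p,(300,120),4)
BS=lambda *p:raw(p,(250,140),9); SS=lambda *p:raw(p,(260,225),4.7)
E
python3 - <<'E'
from h import *
np.set_printoptions(precision=4,suppress=True)
for n,t,s in [("knobtop",ST(442,467),SS(245,337)),("knobbot",ST(424,468),SS(240,383)),("lid",ST(414,475),SS(240,402)),("pivotcap",ST(277,165),SS(488,140)),("handletop",ST(127,430),SS(98,58)),("cone",ST(355,346),SS(370,368)),("cap.42",ST(203,358),SS(250,226)),("cap1.68",ST(411,295),SS(467,401)),
 ("bayL",BT(188,548),BS(95,255)),("bayRo",BT(545,503),BS(290,458)),("bsR",BT(513,182),BS(548,290)),("bsL",BT(120,230),BS(318,92)),("floorL",BT(180,265),BS(332,218))]: print(n,*tri(t,s))
b=lambda c,p,x,y,z:(c,p,np.array([x,y,z])/1e3)
obs=[b("t",BT(158,552),-56,61,40),b("t",BT(188,548),-56,51,40),b("t",BT(508,508),-56,-51,40),b("t",BT(545,503),-56,-61,40),b("t",BT(180,265),46,51,0),b("t",BT(475,230),46,-51,0),b("t",BT(120,230),46,61,55),b("t",BT(513,182),46,-61,55),
b("s",BS(72,245),-56,61,40),b("s",BS(95,255),-56,51,40),b("s",BS(272,448),-56,-51,40),b("s",BS(290,458),-56,-61,40),b("s",BS(290,537),-56,-61,0),b("s",BS(332,218),46,51,0),b("s",BS(565,390),58,-61,0),b("s",BS(548,290),46,-61,55)]
for cams in("ts","t","s"):
    r=pose([o for o in obs if o[0] in cams],[.7,.2,0]);print("bay",cams,r.x);
    if cams=="ts":print(r.fun.reshape(-1,2))
def m(c,p,q,z=.053,R=.115):a=np.pi-.84+q;return(c,p,np.array([R*np.cos(a),R*np.sin(a),z]))
o2=[m("t",ST(135,317),0),m("t",ST(203,358),.42),m("t",ST(280,367),.84),m("t",ST(355,346),1.26,.052),m("t",ST(411,295),1.68),m("s",SS(250,226),.42),m("s",SS(290,303),.84),m("s",SS(370,368),1.26,.052),m("s",SS(467,401),1.68)]
for cams in("ts","t","s"):
    r=pose([o for o in o2 if o[0] in cams],[.7,-.2,0]);print("sta",cams,r.x,np.abs(r.fun).max())
E
```

```text
knobtop [ 0.4654 -0.2659  0.1733] 0.3571829645900664
knobbot [ 0.4663 -0.267   0.1363] 0.37250038119796614
lid [ 0.4656 -0.2671  0.1194] 0.4697915180055361
pivotcap [ 0.6498 -0.1978  0.1011] 0.03552046219732574
handletop [ 0.4864 -0.1     0.1546] 0.5185330618325565
cone [ 0.5495 -0.2537  0.0537] 0.3407242123853962
cap.42 [ 0.5409 -0.1601  0.0533] 0.13477193833563206
cap1.68 [ 0.5808 -0.2891  0.053 ] 0.013492451526531113
bayL [0.5944 0.2288 0.04  ] 0.8375067747549565
bayRo [0.6086 0.1182 0.0397] 0.34134732980948
bsR [0.7068 0.1286 0.0586] 0.43477205329293156
bsL [0.6914 0.2514 0.0535] 0.2910480576844634
floorL [0.6943 0.2432 0.002 ] 0.06533474764773928
bay ts [0.6556 0.1861 0.1388]
[[-0.0824 -0.1873]
 [ 0.1664 -0.2006]
 [ 0.8367 -0.4204]
 [ 0.1876 -0.3057]
 [ 0.192   0.3267]
 [ 1.9767 -0.1732]
 [-0.6337 -0.9213]
 [-1.1208 -1.0337]
 [-0.5888 -0.4602]
 [-1.2337  0.3164]
 [-0.4212 -0.8954]
 [-0.3109  0.0783]
 [-0.3724  0.9212]
 [ 0.0363  0.5058]
 [-0.086   0.5477]
 [-0.3023 -0.0573]]
bay t [0.6547 0.1863 0.1326]
bay s [0.6568 0.1862 0.1426]
sta ts [ 0.6499 -0.1971  0.0894] 0.5168783299569668
sta t [ 0.6496 -0.1973  0.0887] 0.20897539323482306
sta s [ 0.6504 -0.197   0.0876] 0.4435801901641412
```

```bash
cat >> h.py <<'E'
from scipy.spatial.transform import Rotation as Ro
def rel(target,yawz=None):
    "shift in tool axes (mm) from the present TCP to target, and angle of tool z in world"
    from station import env
    s=env.read_state();R=Ro.from_quat(s["tool_rot"]).as_matrix()
    d=R.T@(np.array(target)-s["tcp_pos"])*1e3
    print("t",round(s["clock"],2),"tcp",s["tcp_pos"].round(4),"shift",d.round(1),"z ang",np.arctan2(R[1,2],R[0,2]).round(3),"F",s["wrist_force"].round(1),"gap",s["finger_gap"].round(4),"j6",s["qpos"][5].round(2),"down",R[:,0].round(3));return R
E
python3 - <<'E'
from h import *
print(rel([.50,.15,.231])); rel([.466,-.2665,.231])
R=rel([.466,-.2665,.231]);print("leg2",R.T@np.array([-.034,-.4165,0])*1e3)
E
```

```text
Traceback (most recent call last):
  File "h.py", line 24, in rel
    print("t",round(s["clock"],2),"tcp",s["tcp_pos"].round(4),"shift",d.round(1),"z ang",np.arctan2(R[1,2],R[0,2]).round(3),"F",s["wrist_force"].round(1),"gap",s["finger_gap"].round(4),"j6",s["qpos"][5].round(2),"down",R[:,0].round(3));return R
                                                                                                                                                                ^^^^^^^^^^^^^^^^^^^^^
AttributeError: 'float' object has no attribute 'round'
```

```bash
sed -i 's/s\["finger_gap"\].round(4)/round(s["finger_gap"],4)/' h.py
python3 - <<'E'
from h import *
print(rel([.50,.15,.231])); 
R=rel([.466,-.2665,.231]);print("leg2",R.T@np.array([-.034,-.4165,0])*1e3)
E
```

```text
t 0.1 tcp [0.2564 0.5969 0.2307] shift [   0.  -400.2 -314.5] z ang 1.165 F [-0.6  0.6  0.5] gap 0.0851 j6 -0.05 down [-0.    -0.001 -1.   ]
[[-4.67515618e-04 -9.18797138e-01  3.94729782e-01]
 [-9.50196022e-04  3.94730055e-01  9.18796648e-01]
 [-9.99999439e-01  5.44811144e-05 -1.05757985e-03]]
t 0.1 tcp [0.2564 0.5969 0.2307] shift [ 4.000e-01 -5.334e+02 -7.106e+02] z ang 1.165 F [-0.6  0.6  0.5] gap 0.0851 j6 -0.05 down [-0.    -0.001 -1.   ]
leg2 [   0.41165217 -133.1659653  -396.09961655]
```

```bash
python3 -m crank '[[1,0,-29,-22,0],[1,0,-29,-22,0],[1,0,-29,-23,0],[1,0,-29,-22,0],[1,0,-29,-23,0],[1,0,-28,-22,0],[1,0,-28,-23,0],[1,0,-28,-22,0],[1,0,-28,-23,0],[1,0,-29,-22,0],[1,0,-29,-23,0],[1,0,-29,-22,0]]' 40 && python3 -m crank '[[1,0,-28,-22,0],[1,0,-28,-23,0],[1,0,-12,-36,0],[1,0,-12,-36,0],[1,0,-12,-36,0],[1,0,-12,-36,0],[1,0,-12,-36,0],[1,0,-12,-36,0],[1,0,-12,-36,0],[1,0,-12,-36,0],[1,0,-12,-36,0],[1,0,-12,-36,0]]'
python3 -c "
from h import *
rel([.4658,-.2665,.230])"
```

```text
clock: 1.1
tcp_pos: [0.4667, 0.2125, 0.2312]
tool_rot: [-0.389, 0.591, 0.389, 0.59]
wrist_force: [0.0, 0.7, 0.4]
finger_gap: 0.0853
clock: 2.1
tcp_pos: [0.4675, -0.2291, 0.2312]
tool_rot: [-0.389, 0.591, 0.389, 0.59]
wrist_force: [1.7, 0.1, 0.8]
finger_gap: 0.0852
t 2.1 tcp [ 0.4675 -0.2291  0.2312] shift [  1.2 -13.2 -35. ] z ang 1.165 F [1.7 0.1 0.8] gap 0.0852 j6 -1.68 down [-0.  0. -1.]
```

```bash
python3 -m crank '[[1,0,-7,-17,0],[1,0,-6,-18,0],[1,0,0,0,0],[1,0,0,0,0],[1,0,0,0,0]]'
python3 -c "
from h import *
rel([.4658,-.2667,.138])"
```

```text
clock: 2.52
tcp_pos: [0.4661, -0.2641, 0.231]
tool_rot: [-0.389, 0.591, 0.389, 0.591]
wrist_force: [-0.5, -0.2, 0.2]
finger_gap: 0.0855
t 2.52 tcp [ 0.4661 -0.2641  0.231 ] shift [93.  -0.8 -2.6] z ang 1.165 F [-0.5 -0.2  0.2] gap 0.0855 j6 -1.74 down [-0.001  0.001 -1.   ]
```

```bash
python3 -m crank '[[1,20,-1,-2.5,0],[1,20,0,0,0],[1,20,0,0,0],[1,17,0,0,0],[1,10,0,0,0],[1,6,0,0,0],[1,0,0,0,0],[1,0,0,0,0]]' 40
python3 -c "
from h import *
rel([.4658,-.2667,.138])"
```

```text
clock: 3.18
tcp_pos: [0.4666, -0.2671, 0.1387]
tool_rot: [-0.389, 0.59, 0.389, 0.59]
wrist_force: [0.5, -0.1, 0.3]
finger_gap: 0.0856
t 3.18 tcp [ 0.4666 -0.2671  0.1387] shift [0.7 0.9 0. ] z ang 1.165 F [ 0.5 -0.1  0.3] gap 0.0856 j6 -1.74 down [ 0. -0. -1.]
```

Run:
```python
from station import env
import cv2
a=env.capture("side")["frame"][240:360,240:380,::-1];b=env.capture("top")["frame"][190:310,330:470,::-1]
cv2.imwrite("pics/grip.png",cv2.hconcat([cv2.resize(x,(400,343),interpolation=cv2.INTER_CUBIC) for x in(a,b)]))
```

```text
(no output)
```

View pics/grip.png

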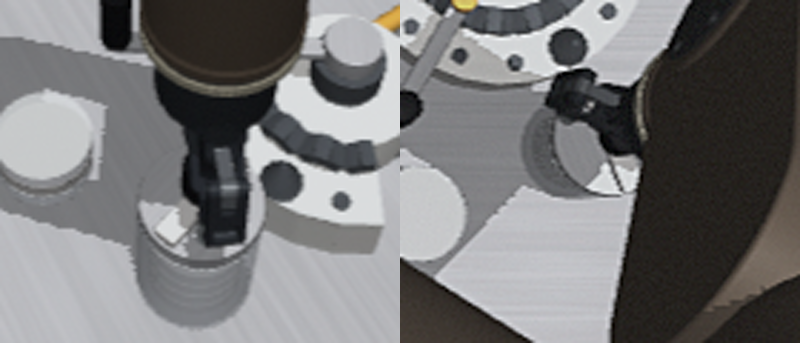

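Picture 7: the fingers straddle the knob above the lid, with the jar upright. Closing.

```bash
python3 -m crank '[[-0.1,0,0,0,0],[-0.1,0,0,0,0],[-0.1,0,0,0,0],[-0.4,0,0,0,0],[-1,0,0,0,0],[-1,0,0,0,0],[-1,0,0,0,0],[-1,0,0,0,0],[-1,0,0,0,0],[-1,0,0,0,0]]' 45
python3 -m crank '[[-1,-5,0,0,0],[-1,-10,0,0,0],[-1,-20,0,0,0],[-1,-25,0,0,0],[-1,-25,0,0,0],[-1,-15,0,0,0],[-1,0,0,0,0],[-1,0,0,0,0],[-1,0,0,0,0]]' 45
python3 - <<'E'
from h import *
# bay pose; where the jar goes first: 10 mm short of home
b=np.array([.6555,.1862]);y=.132;u=np.array([np.cos(y),np.sin(y)])
p=b-.010*u;rel([*p,.239])
E
```

```text
clock: 4.12
tcp_pos: [0.4664, -0.2675, 0.1386]
tool_rot: [-0.389, 0.59, 0.389, 0.591]
wrist_force: [-1.7, 0.1, 5.9]
finger_gap: 0.031
clock: 4.87
tcp_pos: [0.4658, -0.2669, 0.2375]
tool_rot: [-0.389, 0.591, 0.389, 0.59]
wrist_force: [-0.3, -0.3, -4.4]
finger_gap: 0.031
t 4.87 tcp [ 0.4658 -0.2669  0.2375] shift [ -1.4  13.1 486.1] z ang 1.165 F [-0.3 -0.3 -4.4] gap 0.031 j6 -1.74 down [-0.001  0.001 -1.   ]
```

```bash
python3 -m crank '[[-1,-12,0,0,0],[-1,-20,0,0,0],[-1,-20,0,0,0],[-1,-20,0,0,0],[-1,-13,0,0,0],[-1,-5,0,5,0],[-1,0,0,12,0],[-1,0,1,20,0],[-1,0,1,28,0],[-1,0,1,30,0],[-1,0,1,30,0],[-1,0,1,30,0]]' && python3 -m crank '[[-1,0,1,30,0],[-1,0,1,30,0],[-1,0,1,30,0],[-1,0,1,30,0],[-1,0,1,30,0],[-1,0,1,30,0],[-1,0,1,30,0],[-1,0,1,30,0],[-1,0,1,30,0],[-1,0,0,28,0],[-1,0,0,20,0],[-1,0,0,10,0]]' && python3 -m crank '[[-1,0,0,3,0],[-1,0,0,0,0],[-1,0,0,0,0],[-1,0,0,0,0]]'
python3 - <<'E'
from h import *
b=np.array([.6555,.1862]);y=.132;u=np.array([np.cos(y),np.sin(y)])
p=b-.010*u;R=rel([*p,.139]);print(R.T@np.array([*u,0]))
from station import env
a=env.capture("side")["frame"][100:260,190:400,::-1]
b=env.capture("top")["frame"][90:250,150:360,::-1]
cv2.imwrite("pics/above.png",cv2.hconcat([cv2.resize(x,(400,305),interpolation=cv2.INTER_CUBIC) for x in(a,b)]))
E
```

```text
clock: 5.87
tcp_pos: [0.5225, -0.1204, 0.3263]
tool_rot: [-0.388, 0.591, 0.39, 0.59]
wrist_force: [0.0, 0.2, -4.4]
finger_gap: 0.0306
clock: 6.87
tcp_pos: [0.6436, 0.1855, 0.3256]
tool_rot: [-0.389, 0.591, 0.39, 0.589]
wrist_force: [-0.7, -0.8, -4.5]
finger_gap: 0.031
clock: 7.2
tcp_pos: [0.6448, 0.1837, 0.328]
tool_rot: [-0.389, 0.591, 0.389, 0.59]
wrist_force: [-0.0, -0.8, -3.4]
finger_gap: 0.031
t 7.2 tcp [0.6448 0.1837 0.328 ] shift [189.   -0.3   1.5] z ang 1.164 F [-0.  -0.8 -3.4] gap 0.031 j6 -0.93 down [-0.001 -0.    -1.   ]
[-7.02946415e-04 -8.58431803e-01  5.12927233e-01]
```

View pics/above.png

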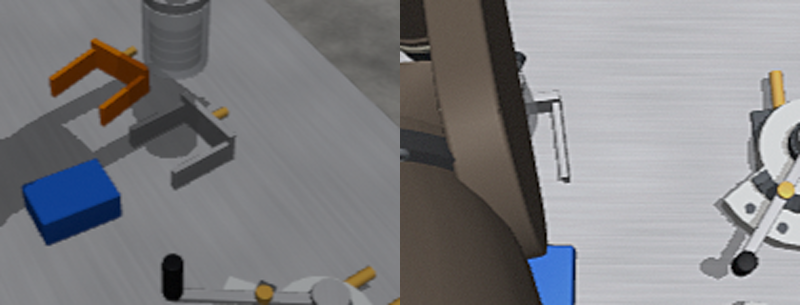

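Picture 8: the jar hangs upright over the bay, and the tip box is clear. Lowering.

```bash
python3 -m crank '[[-1,12,0,1,0],[-1,25,0,0.5,0],[-1,25,0,0,0],[-1,25,0,0,0],[-1,20,0,0,0],[-1,12,0,0,0],[-1,6,0,0,0],[-1,0,0,0,0],[-1,0,0,0,0],[-1,0,0,0,0]]' && python3 -m crank '[[-1,10,0,0,0],[-1,10,0,0,0],[-1,10,0,0,0],[-1,8,0,0,0],[-1,6,0,0,0],[-1,4,0,0,0],[-1,0,0,0,0],[-1,0,0,0,0],[-1,0,0,0,0]]'
python3 - <<'E'
from h import *
rel([.6456,.1849,.139])
E
```

```text
clock: 8.13
tcp_pos: [0.6467, 0.1863, 0.2047]
tool_rot: [-0.389, 0.59, 0.389, 0.591]
wrist_force: [0.6, 0.7, -5.0]
finger_gap: 0.031
clock: 8.88
tcp_pos: [0.6462, 0.1862, 0.1557]
tool_rot: [-0.389, 0.59, 0.389, 0.591]
wrist_force: [-0.1, 0.4, -3.1]
finger_gap: 0.0305
t 8.88 tcp [0.6462 0.1862 0.1557] shift [16.7  0.  -1.5] z ang 1.165 F [-0.1  0.4 -3.1] gap 0.0305 j6 -0.93 down [ 0.001  0.    -1.   ]
```

```bash
python3 -m crank '[[-1,8,0,-1,0],[-1,4,0,0,0],[-1,3,0,0,0],[-1,0,0,0,0],[-1,0,0,0,0]]' && python3 -m crank '[[-1,0,-2,1.2,0],[-1,0,-2,1.2,0],[-1,0,-2,1.2,0],[-1,0,-1,0.6,0],[-1,0,0,0,0],[-1,0,0,0,0]]' && python3 -m crank '[[-1,0,-1,0.6,0],[-1,0,-1,0.6,0],[-1,0,0,0,0]]'
python3 - <<'E'
from h import *
rel([.6555,.1862,.139])
E
```

```text
clock: 9.3
tcp_pos: [0.6453, 0.1852, 0.14]
tool_rot: [-0.389, 0.591, 0.389, 0.59]
wrist_force: [0.8, 0.1, -4.2]
finger_gap: 0.0306
clock: 9.8
tcp_pos: [0.6537, 0.1863, 0.1403]
tool_rot: [-0.389, 0.591, 0.389, 0.591]
wrist_force: [0.2, 0.0, -4.2]
finger_gap: 0.0309
clock: 10.05
tcp_pos: [0.6562, 0.1867, 0.1403]
tool_rot: [-0.389, 0.59, 0.389, 0.591]
wrist_force: [1.2, 1.4, -3.9]
finger_gap: 0.0306
t 10.05 tcp [0.6562 0.1867 0.1403] shift [ 1.3  0.4 -0.7] z ang 1.165 F [ 1.2  1.4 -3.9] gap 0.0306 j6 -0.93 down [ 0.  0. -1.]
```

```bash
for i in 1 2; do python3 -m crank '[[-1,0,-0.9,0.5,0],[-1,0,0,0,0],[-1,0,0,0,0]]' | grep -E "tcp|force"; done
```

```text
tcp_pos: [0.6569, 0.1867, 0.1403]
wrist_force: [0.6, 1.3, -4.5]
tcp_pos: [0.6576, 0.1868, 0.1402]
wrist_force: [-2.7, -0.9, -3.0]
```

```bash
python3 -m crank '[[-1,0,-0.9,0.5,0],[-1,0,0,0,0],[-1,0,0,0,0]]' | grep -E "tcp|force"; for i in 1 2; do python3 -m crank '[[-1,1,0,0,0],[-1,0,0,0,0],[-1,0,0,0,0]]' | grep -E "tcp|force"; done
```

```text
tcp_pos: [0.6584, 0.1868, 0.1402]
wrist_force: [-4.9, -1.2, -0.9]
tcp_pos: [0.6584, 0.1868, 0.1393]
wrist_force: [-5.0, -0.7, 0.2]
tcp_pos: [0.6585, 0.1869, 0.1392]
wrist_force: [-10.2, -1.8, 11.0]
```

Back stop and bench both felt. Releasing and rising.

```bash
python3 -m crank '[[-1,-0.5,0.9,-0.5,0],[-0.2,0,0,0,0],[0,0,0,0,0],[0.3,0,0,0,0],[1,0,0,0,0],[1,0,0,0,0],[1,0,0,0,0],[1,0,0,0,0]]' && python3 -m crank '[[1,-10,0,0,0],[1,-20,0,0,0],[1,-30,0,0,0],[1,-30,0,0,0],[1,-10,0,-20,0],[1,0,0,-38,0],[1,0,0,-38,0],[1,0,0,-38,0],[1,0,0,-38,0],[1,0,0,-38,0],[1,0,0,0,0],[1,0,0,0,0]]'
python3 - <<'E'
from h import *
rel([.4864,-.10,.23])
from station import env
f={n:env.capture(n)["frame"][:,:,::-1] for n in("side","top")}
for n in f: cv2.imwrite(f"pics/{n}1_raw.png",f[n])
a=f["side"][120:240,240:360];b=f["top"][110:230,160:280]
cv2.imwrite("pics/placed.png",cv2.hconcat([cv2.resize(x,(400,400),interpolation=cv2.INTER_CUBIC) for x in(a,b)]))
E
```

```text
clock: 11.97
tcp_pos: [0.6581, 0.1869, 0.1388]
tool_rot: [-0.389, 0.59, 0.389, 0.591]
wrist_force: [0.3, -0.0, -0.4]
finger_gap: 0.085
clock: 12.97
tcp_pos: [0.5747, -0.0078, 0.2399]
tool_rot: [-0.388, 0.591, 0.388, 0.591]
wrist_force: [1.4, -0.2, -0.4]
finger_gap: 0.0855
t 12.97 tcp [ 0.5747 -0.0078  0.2399] shift [   9.8   44.4 -119.7] z ang 1.162 F [ 1.4 -0.2 -0.4] gap 0.0855 j6 -1.23 down [ 0.001 -0.    -1.   ]
```

View pics/placed.png

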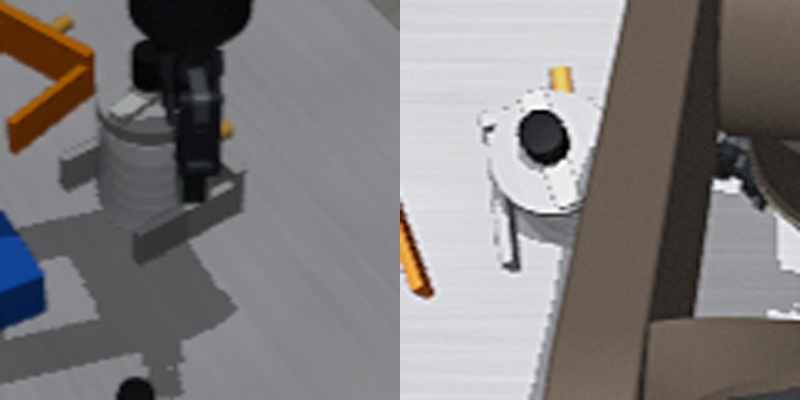

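Picture 9: the jar stands in the steel bay against the back stop, upright and free. Next, the lever.

```bash
python3 -m crank '[[1,0,0,0,-0.1],[1,0,0,0,-0.1],[1,0,0,0,-0.1],[1,0,0,0,-0.1],[1,0,0,0,0],[1,0,0,0,0]]'|tail -1
python3 -c "
from h import *
rel([.4864,-.10,.106])"
```

```text
finger_gap: 0.0852
t 13.57 tcp [ 0.5755 -0.0051  0.2389] shift [132.8  88.4 -95.6] z ang 1.563 F [ 0.  -0.1 -0.5] gap 0.0852 j6 -1.62 down [ 0.  0. -1.]
```

```bash
python3 -m crank '[[1,0,18,-19,0],[1,0,18,-19,0],[1,0,18,-19,0],[1,0,18,-19,0],[1,0,16.5,-19.5,0],[1,0,0,0,0],[1,0,0,0,0],[1,0,0,0,0],[1,0,0,0,0]]'|tail -1
python3 -m crank '[[1,20,0,0,0],[1,20,0,0,0],[1,15,0,0,0],[1,0,0,0,0],[1,0,0,0,0]]'
python3 - <<'E'
from h import *
rel([.4864,-.10,.106])
from station import env
f={n:env.capture(n)["frame"][:,:,::-1] for n in("side","top")}
a=f["side"][200:320,250:370];b=f["top"][180:300,280:400]
cv2.imwrite("pics/hand.png",cv2.hconcat([cv2.resize(x,(400,400),interpolation=cv2.INTER_CUBIC) for x in(a,b)]))
E
```

```text
finger_gap: 0.0853
clock: 14.73
tcp_pos: [0.4861, -0.1004, 0.1834]
tool_rot: [-0.498, 0.502, 0.499, 0.501]
wrist_force: [0.5, 0.4, -0.5]
finger_gap: 0.0857
t 14.73 tcp [ 0.4861 -0.1004  0.1834] shift [77.4 -0.4  0.4] z ang 1.565 F [ 0.5  0.4 -0.5] gap 0.0857 j6 -1.83 down [-0.002  0.    -1.   ]
```

View pics/hand.png

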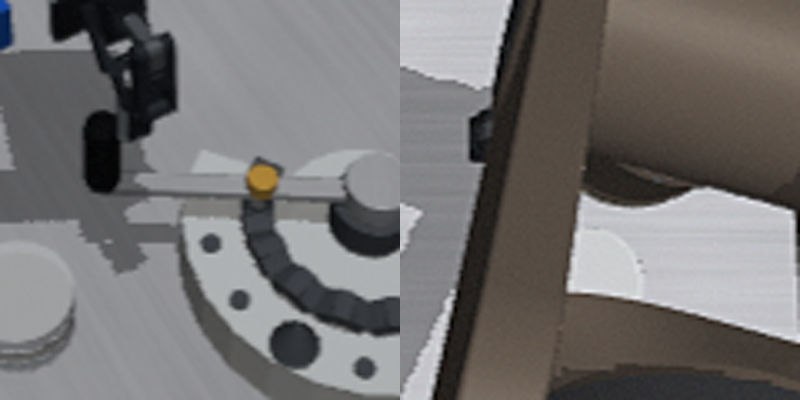

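Picture 10: the handle lies between and below the open fingers. Descending and gripping lightly.

```bash
python3 -m crank '[[1,20,0,0,0],[1,20,0,0,0],[1,20,0,0,0],[1,12,0,0,0],[1,5,0,0,0],[1,0,0,0,0],[0,0,0,0,0],[0,0,0,0,0],[-0.3,0,0,0,0],[-1,0,0,0,0],[-1,0,0,0,0],[-1,0,0,0,0]]' 30
python3 -m crank '[[-1,0,0,0,0],[-1,0,0,0,0],[-1,0,0,0,0],[-1,0,0,0,0]]'
python3 - <<'E'
from h import *
R=rel([.4864,-.10,.106])
from station import env
p=env.read_state()["tcp_pos"];c=np.array([.6499,-.1971]);d=p[:2]-c;r=np.hypot(*d);a0=np.arctan2(d[1],d[0])
a1=np.pi-.84+1.26+.0885
a0%=2*np.pi;print("r",r,"q",a0-a1+1.26)
A=np.linspace(a0,a1,15);P=c+.19*np.c_[np.cos(A),np.sin(A)];P[0]=p[:2]
for s in np.diff(P,axis=0): print((R.T@np.array([*s,0])*1e3).round(1)[1:])
E
```

```text
clock: 15.83
tcp_pos: [0.4865, -0.1012, 0.1074]
tool_rot: [-0.499, 0.501, 0.498, 0.502]
wrist_force: [-0.6, 0.3, 7.8]
finger_gap: 0.025
clock: 16.17
tcp_pos: [0.4865, -0.1012, 0.1074]
tool_rot: [-0.499, 0.501, 0.498, 0.502]
wrist_force: [0.1, 0.9, 8.7]
finger_gap: 0.0255
t 16.17 tcp [ 0.4865 -0.1012  0.1074] shift [1.4 0.1 1.2] z ang 1.565 F [0.1 0.9 8.7] gap 0.0255 j6 -1.83 down [ 0.001 -0.    -1.   ]
r 0.18949866408690452 q 0.22067273635704887
[  7.  -12.2]
[  5.7 -12.9]
[  4.7 -13.3]
[  3.7 -13.6]
[  2.7 -13.8]
[  1.6 -14. ]
[  0.6 -14.1]
[ -0.4 -14.1]
[ -1.5 -14. ]
[ -2.5 -13.9]
[ -3.6 -13.6]
[ -4.6 -13.3]
[ -5.5 -13. ]
[ -6.5 -12.5]
```

```bash
python3 -m crank '[[-1,0,3.5,-6.1,0],[-1,0,3.5,-6.1,0],[-1,0,5.7,-12.9,0],[-1,0,4.7,-13.3,0],[-1,0,3.7,-13.6,0],[-1,0,2.7,-13.8,0],[-1,0,1.6,-14,0],[-1,0,0.6,-14.1,0],[-1,0,-0.4,-14.1,0],[-1,0,-1.5,-14,0],[-1,0,0,0,0],[-1,0,0,0,0]]'
cat > lev.py <<'E'
from h import *
from station import env
s=env.read_state();p=s["tcp_pos"];c=np.array([.6499,-.1971]);d=p[:2]-c
R=rel([0.6499+.19*np.cos(np.pi+.5085),-.1971+.19*np.sin(np.pi+.5085),.1074])
print("r",np.hypot(*d),"q",np.arctan2(d[1],d[0])%(2*np.pi)-np.pi+.84-.0885)
E
python3 lev.py
```

```text
clock: 17.17
tcp_pos: [0.4597, -0.2232, 0.1067]
tool_rot: [-0.497, 0.502, 0.499, 0.501]
wrist_force: [-9.4, -1.2, 4.8]
finger_gap: 0.0255
t 17.17 tcp [ 0.4597 -0.2232  0.1067] shift [ -0.9 -24.7 -66.2] z ang 1.564 F [-9.4 -1.2  4.8] gap 0.0255 j6 -2.07 down [-0.003  0.001 -1.   ]
r 0.19202783598487985 q 0.8879381208175919
```

```bash
python3 -m crank '[[-1,0,-1.3,-7,0],[-1,0,-1.3,-7,0],[-1,0,-1.8,-7,0],[-1,0,-1.8,-7,0],[-1,0,-2.3,-6.6,0],[-1,0,-2.3,-6.6,0],[-1,0,-2.8,-6.5,0],[-1,0,0,0,0],[-1,0,0,0,0]]'; python3 lev.py
```

```text
clock: 17.92
tcp_pos: [0.4742, -0.2714, 0.1066]
tool_rot: [-0.499, 0.502, 0.499, 0.501]
wrist_force: [-3.6, -4.5, -4.6]
finger_gap: 0.0252
t 17.92 tcp [ 0.4742 -0.2714  0.1066] shift [ -0.8  -9.9 -18.2] z ang 1.565 F [-3.6 -4.5 -4.6] gap 0.0252 j6 -2.14 down [-0.001 -0.    -1.   ]
r 0.19078089782718136 q 1.1514534510448755
```

```bash
python3 -m crank '[[-1,0,-2.8,-5,0],[-1,0,-3,-5,0],[-1,0,-2.5,-5,0],[-1,0,-1.5,-3.2,0],[-1,0,0,0,0],[-1,0,0,0,0],[-1,0,0,0,0]]'; python3 lev.py
```

```text
clock: 18.5
tcp_pos: [0.4841, -0.2895, 0.1066]
tool_rot: [-0.499, 0.502, 0.498, 0.501]
wrist_force: [-2.0, -7.5, -7.8]
finger_gap: 0.025
t 18.5 tcp [ 0.4841 -0.2895  0.1066] shift [-0.8  0.1 -0.1] z ang 1.565 F [-2.  -7.5 -7.8] gap 0.025 j6 -2.16 down [-0.    -0.001 -1.   ]
r 0.18980689722723895 q 1.2597231681560912
```

```bash
python3 -m crank '[[-0.3,0,0,0,0],[-0.2,0,0,0,0],[0,0,0,0,0],[0.3,0,0,0,0],[1,0,0,0,0],[1,0,0,0,0],[1,0,0,0,0]]' && python3 -m crank '[[1,-15,0,0,0],[1,-25,0,0,0],[1,-30,0,0,0],[1,-35,0,0,0],[1,-20,0,15,0],[1,0,0,35,0],[1,0,0,40,0],[1,0,0,40,0],[1,0,0,40,0],[1,0,0,40,0],[1,0,0,40,0],[1,0,0,0,0]]'
python3 - <<'E'
from h import *
from station import env
f={n:env.capture(n)["frame"][:,:,::-1] for n in("side","top")}
for n in f: cv2.imwrite(f"pics/{n}2_raw.png",f[n])
a=f["side"][225:355,260:430];b=f["top"][120:250,300:470]
cv2.imwrite("pics/lev.png",cv2.vconcat([cv2.resize(x,(392,300),interpolation=cv2.INTER_CUBIC) for x in(a,b)]) if 0 else cv2.hconcat([cv2.resize(x,(400,306),interpolation=cv2.INTER_CUBIC) for x in(a,b)]))
rel([0,0,0])
E
```

```text
clock: 19.08
tcp_pos: [0.4843, -0.289, 0.1069]
tool_rot: [-0.499, 0.501, 0.498, 0.501]
wrist_force: [0.3, -0.8, -0.3]
finger_gap: 0.0851
clock: 20.08
tcp_pos: [0.485, -0.0333, 0.2319]
tool_rot: [-0.499, 0.5, 0.5, 0.501]
wrist_force: [-0.2, -0.8, -0.2]
finger_gap: 0.0857
t 20.18 tcp [ 0.4857 -0.0375  0.2319] shift [231.8 485.8  36.4] z ang 1.568 F [-1.1 -0.4  1.1] gap 0.085 j6 -1.71 down [ 0. -0. -1.]
```

View pics/lev.png

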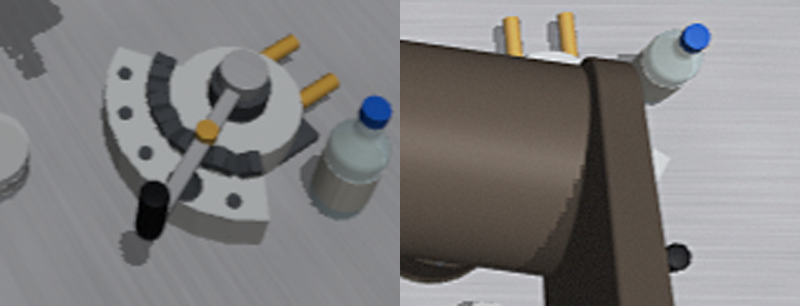

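Picture 11: the arm lies over the cone, with the handle top at side-crop (154,190) and top-crop (280,256). I'll check the angle by triangulation, then take a last combined view with the arm out of the way.

```bash
python3 -m crank '[[1,-10,0,40,0],[1,0,-10,39,0],[1,0,-10,39,0],[1,0,-10,39,0],[1,0,-10,39,0],[1,0,-10,39,0],[1,0,-10,39,0],[1,0,0,39,0],[1,0,0,39,0],[1,0,0,39,0],[1,0,0,39,0],[1,0,0,0,0]]'|head -2
python3 - <<'E'
from h import *
t=raw((280,256),(300,120),400/170);s=raw((154,190),(260,225),400/170)
P,e=tri(t,s);d=P[:2]-[.6499,-.1971];print(P,e,np.hypot(*d),"q",np.arctan2(d[1],d[0])%(2*np.pi)-np.pi+.84-.0885)
from station import env
f={n:env.capture(n)["frame"][:,:,::-1] for n in("side","top")}
for n in f: cv2.imwrite(f"pics/{n}3_raw.png",f[n])
a=f["side"][110:350,200:440];b=cv2.resize(f["top"][110:270,160:320],(300,300),interpolation=cv2.INTER_CUBIC)
c=cv2.resize(f["top"][120:280,300:460],(300,300),interpolation=cv2.INTER_CUBIC)
cv2.imwrite("pics/fin.png",cv2.hconcat([cv2.resize(a,(500,600),interpolation=cv2.INTER_CUBIC),cv2.vconcat([b,c])]))
E
```

```text
clock: 21.18
tcp_pos: [0.5488, 0.3957, 0.2413]
[ 0.48302307 -0.28921285  0.16031537] 0.011321471299083896 0.19061134840154137 q 1.2558626374671442
```

View pics/fin.png

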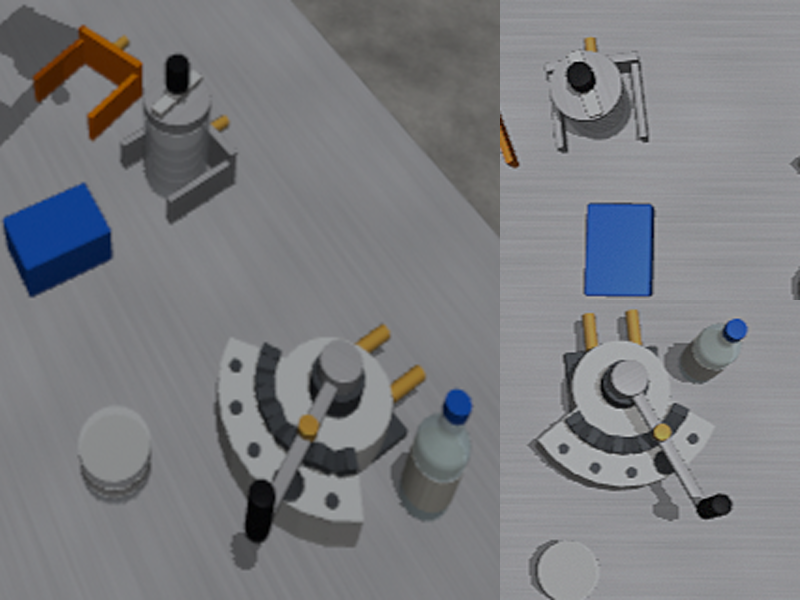

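Picture 12: the jar stands upright in the steel bay with its knob top at top-panel (579,76) and side (178,62). The lever lies over the cone, and the bystanders look unmoved. Final number check, then I hand in.

Run:
```python
from h import *
P,e=tri(np.array([160+80/1.875,110+76/1.875])-.25,np.array([200+178*.48,110+62*.4])-.25);print(P,e,"from bay (mm):",(P[:2]-[.6555,.1862])*1e3)
d={n:cv2.absdiff(cv2.imread(f"pics/{n}0_raw.png"),cv2.imread(f"pics/{n}3_raw.png")).max(2) for n in("top","side")}
# change inside bystander areas (raw top: box, dishes, reagent)
for k,(x0,y0,x1,y1) in dict(box=(203,216,244,270),dishes=(316,246,355,283),reagent=(404,128,434,158)).items(): print(k,int((d["top"][y0:y1,x0:x1]>60).sum()))
from station import env
s=env.read_state();print(s["clock"],s["wrist_force"].round(1))
if np.hypot(*(P[:2]-[.6555,.1862]))<.009: env.job_done();print("handed in")
```

```text
[0.65269721 0.18457703 0.1733741 ] 0.8551379265962851 from bay (mm): [-2.80279373 -1.62296689]
box 0
dishes 0
reagent 0
21.2833 [-0.4 -0.3 -0.2]
the job is handed in; nothing more can be done
handed in
```

I moved the jar from the lever's sweep into the steel gas bay, pushed it home and let go. I then moved the gas lever from about 0.22 to the cone's notch (1.26) and left it there. I handed the job in at 21.3 s, and it gave no verdict.

- **Jar:** While pushing, I felt both the back stop (5–10 N) and the bench. The last pictures show it upright, about 3 mm from my estimate of home. That figure was triangulated from a small picture and misses by up to 0.9 pixel. By the arm's own reading it was let go about 3 mm to the other side of the estimate. The two disagree by about 6 mm, but both are inside the 12 mm limit.
- **Lever:** It measured 1.256 rad after release, and the handle fits both views to 0.01 pixel. That puts the pointer within about 1 mm of the cone, and the arm's positions show no run past the notch.
- **Bystanders and robot:** The tip box, dishes and bottle show no change in the top view. The gripper is open and well clear of everything.

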